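# Index the sample arm one hole towards the clamp station

### The arm

A 6-joint arm with a two-finger parallel gripper is mounted at the origin on the work surface. World frame = base frame: x ahead of the robot, y to its left, z up, the work surface at z = 0. Lengths are in m, angles in rad, forces in N, time in s.
With the tool pointing down it reaches from about 0.3 to 0.875 m from the base axis. Payload 6.4 kg.
Tool frame: the origin (TCP) lies between the finger pads; the fingertips stand 22 mm ahead of it and the grasp point (between the pads) lies 3 mm ahead of it; z points along the fingers, y is the line along which they close (so a half turn about z gives the same grasp; the last joint's range is limited). The gripper opens to 85 mm and grips with 20 to 120 N. Pads are 22 mm wide; open, the fingers measure 114 mm over their backs; the gripper's body (76 mm by 85 mm) begins 54 mm behind the grasp point. The pads swing forward as they close: fully open they stand 13 mm farther back than shut.
Start: joints at [-1.485, 0.181, 1.607, -0, 1.354, -0.206], TCP at [0.165, -0.551, 0.253] pointing down, gripper open.
Joint ranges: [-2.99, 2.99], [-0.89, 2.07], [0.3, 2.58], [-1.14, 4.28], [0, 2.63], [-3.12, 3.12]. Speed limits (rad/s): [2.57, 2.57, 3.01, 3.14, 3.14, 3.14].

### API

Orientations are given as a unit quaternion [w, x, y, z].
In Python, from bench import ctrl, imaging, workorder gives the robot as it stands.
- The arm moves only by the shell command python3 -m pendant 'ROWS' [OPENING]. ROWS is JSON, a list of rows, each a list of 4 numbers: the shift along the tool's x, y, z in cm, then the turn about the tool's z in degrees. In form: [[dx, dy, dz, roll], ...]. A call has 1 to 12 rows; each row is the pose to reach, as a shift and turn from the pose commanded when the call began, along the tool's axes at that moment; what a row does not reach only later rows make up. A row lasts 1/12 s, in which the tool goes at most 41.7 mm and 7.16 degrees, less where a joint would pass 70% of its speed; a pose out of reach is approached as far as the arm can. A call with a gripper value outside its range is refused whole. OPENING is the opening, from 0 (shut) to 1 (fully open), set as the call begins (- or left out, the last holds). The fingers move at their own pace and stop on an object; the grip force is fixed at half the most. Time passes only in rows, so rows that repeat a pose let the fingers close. It gives the time, the measured TCP pose, the force, the opening and the grip force at its end, in the units of the state.
- ctrl.get_obs(): the state, without advancing time (a new reading comes with each control period).
- imaging.camera(name): name is "side" or "top"; returns the picture (480x640x3 uint8, red, green, blue); there is no depth.
- imaging.camera_info(name): a dict with "K" (3x3 intrinsics, pixels), "k1" (the pictures are not rectified: a ray, as slopes to the right and down, at radius r is drawn at 1 + k1 r^2 times it, then the intrinsics apply), "T" (4x4, takes a point from camera to world coordinates). Camera axes: x right, y up, looking along -z (the intrinsics and any distortion apply to the point x, -y, -z); pixel columns grow to the right and rows downward; lengths in m; the calibration is good to about 2 mm. A picture is of the moment at which its call begins. camera_info takes no time and is no camera call.
- workorder.hand_in(): hands the job in; it is judged then, once.
The state is a dict: "time_s": time; "q": joint angles; "dq": joint speeds; "joint_efforts": joint torques, N m; "eef_pos": TCP position; "eef_rot": TCP orientation; "wrist_force": force on the tool from outside, world axes, zero at the start; "torque": the same for the moment, N m; "opening": opening from 0.0 (shut) to 1.0 (fully open); "grasp_force": force on a finger pad.
Only numpy, scipy, OpenCV 4.12 (cv2) and the standard library are available. Lean on these libraries where they do the work, as an engineer would, in place of code of your own. Each camera call takes 0.05 s, during which the arm holds its last target. There are 200 camera calls.

### The job

The sample arm is locked by a spring-loaded index pin with a pull ring. Reach a fingertip through the ring, lift the pin with it, swing the arm exactly one hole towards the clamp station (the low stand with three ball-ended spokes) and let go, so that the pin springs fully home in that hole; then move clear. Work gently: only hook the ring, do not pinch it, do not push on the clear sample cell, and leave the jar, the weight and the cup standing where they are.

Things in the scene. Friction and masses are not known exactly. Their poses are not given: they have to be found in the camera images.
- fixture: Index fixture, fixed: grey base (x -235..65, y +-185 mm, 10 thick) with an aluminium index plate (x -225..-125, y +-175 mm, top 24 mm above the bench) that has five 15 mm holes on an arc of 200 mm radius about the hub. Origin on the hub's vertical axis at bench level; -x points over the middle hole, roughly at the robot; y to the left seen from the robot.
- hub (a point): On the vertical axis about which the arm swings, 55 mm above the bench, at the top of the arm's hub (56 mm diameter; a small cap reaches 63 mm). The arm is a steel bar 36 mm wide, its top 41 mm above the bench, reaching 216 mm from this axis.
- swing (a joint): Angle of the arm, rad. Grows as its free end moves to the fixture's +y (seen from above, clockwise). Holes at -0.768, -0.384, 0, 0.384, 0.768; it starts locked in the middle hole (0), with about 1.5 mm play. Light friction (about 0.5 N at the ring); it stays where it is left. Stops at +-0.90.
- pin (a joint): Lift of the index pin, m: 0 fully home, 0.010 when its round 12 mm tip just clears the plate or rides on it, 0.022 at its upper stop. Slides straight up in a guide on the arm (26 mm diameter, top 65 mm above the bench), 200 mm from the hub axis. Spring and weight: 4 N down when home, 6 N at the stop. Let go within about 4 mm of a hole it drops in.
- ring: Pull ring fixed to the pin's head, rising and swinging with it: 8 mm wire, opening 54 mm. Origin at its centre, 172 mm from the hub axis, 109 mm above the bench with the pin home. Its plane slopes up towards the hub, 37 degrees from level; z is the normal, up and away from the hub. A finger pointing down and to the hub, 25 to 45 degrees off vertical, goes through; y level; x up and to the hub.
- ring_top (a point): Middle of the wire at the ring's highest point (31 mm from its centre along the ring's x), 147 mm from the hub axis, 128 mm above the bench with the pin home: the part that a slanting finger, reaching through and under it, lifts. Beneath the ring is free space down to the arm; the cell's side is 25 mm further towards the hub.
- cell: Clear sample cell clamped on the arm: 60 mm diameter, 66 mm tall, its axis 88 mm from the hub axis, origin at the centre of its underside, 41 mm above the bench. Not to be pushed.
- clamp: Clamp station, fixed: round foot 90 mm diameter, grey body, on a spindle an aluminium hub with three level steel spokes ending in 30 mm black balls; 116 mm tall, balls reach 77 mm from its axis. Stands left or right of the fixture, about 280 mm from the arm's hub: the arm goes towards it. Origin under its centre.
- oiler: Drip oiler, fixed: round foot 84 mm diameter, clear cylinder 54 mm diameter on a short post, black knob on top, 142 mm tall. Stands on the other side of the fixture from the clamp station. Origin under its centre.
- jar: Small lidded jar, loose, 48 mm diameter, 62 mm tall, origin under its centre. Leave alone.
- weight: Steel weight with a neck and knob, loose, 40 mm diameter, 54 mm tall, origin under its centre. Leave alone.
- cup: White cup, loose, 52 mm diameter, 50 mm tall, origin under its centre. Leave alone.

How it is judged:
By the outcome, as a careful person would: the job done as asked, in the order asked, and still so for the second after the job is handed in, with the robot touching nothing.
It also fails if it takes over 51 s, if anything falls off the work surface, if the arm or the gripper's body presses on something with over 40 N, if the wrist force passes 120 N, or if a joint passes its speed limit or range.

## Working session

There is one attempt and no reset: what is moved stays moved. The work goes in short steps, Python scripts to look and compute and a shell command to move; the robot and the scene stay as the last step left them, time stands still between calls to the robot, and variables do not carry over. Pictures are saved under pics/ and viewed, at most 10 in all, crops included, and the job is handed in when it is done.

```bash
ls; mkdir -p pics; python3 - <<'E'
from bench import ctrl,imaging
import cv2,json
for n in("side","top"):
    im=imaging.camera(n); cv2.imwrite(f"pics/{n}0.png",im[:,:,::-1])
    i=imaging.camera_info(n); print(n,i)
o=ctrl.get_obs(); print(o)
E
```

```text
pics
side {'K': array([[462.68676067,   0.        , 319.62624052],
       [  0.        , 462.68676067, 247.53994886],
       [  0.        ,   0.        ,   1.        ]]), 'k1': -0.018258131381378457, 'T': array([[-0.73067199,  0.38910507, -0.56099526,  0.03431189],
       [-0.68258049, -0.39922009,  0.61213331,  0.64952014],
       [ 0.0142236 ,  0.83019309,  0.55729447,  0.64973869],
       [ 0.        ,  0.        ,  0.        ,  1.        ]])}
top {'K': array([[468.14133698,   0.        , 316.80870035],
       [  0.        , 468.14133698, 245.91467072],
       [  0.        ,   0.        ,   1.        ]]), 'k1': -0.10803147402680549, 'T': array([[-0.01986971,  0.99272908, -0.11871886,  0.47752992],
       [-0.99941491, -0.02302783, -0.02528928,  0.01080956],
       [-0.02783924,  0.11814691,  0.99260581,  1.04204794],
       [ 0.        ,  0.        ,  0.        ,  1.        ]])}
{'time_s': 0.1, 'q': array([-1.48529888e+00,  1.81468148e-01,  1.60789678e+00,  1.90382537e-05,
        1.35379216e+00, -2.06293530e-01]), 'dq': array([-0.00048698, -0.00153465, -0.00126038,  0.00029071,  0.00092679,
       -0.00046802]), 'joint_efforts': array([ 1.34928996e-03, -4.45873618e+01, -3.52236843e+01, -2.68224721e-04,
        4.14258800e-03, -3.45106749e-06]), 'eef_pos': array([ 0.16539524, -0.55022555,  0.25247885]), 'eef_rot': array([-7.80234199e-04,  9.89376114e-01,  1.45376384e-01,  5.64932486e-05]), 'wrist_force': array([-0.20433879, -0.33655409, -0.44338274]), 'torque': array([-0.00377923, -0.05212404, -0.011974  ]), 'grasp_force': 0.0, 'opening': 0.9977716473470873}
```

View pics/side0.png

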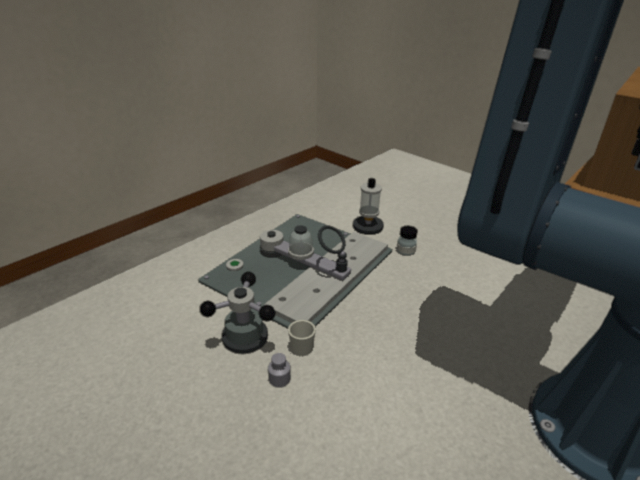

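View pics/top0.png

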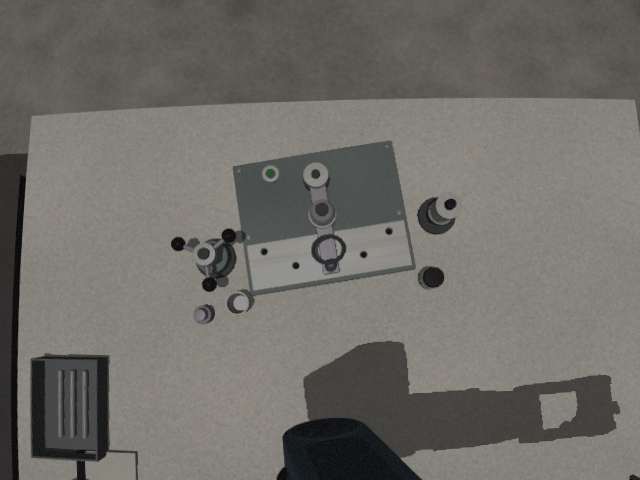

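Top view: hub (316,174), ring about (328,249), pin about (331,266). The clamp is at (205,255), to the left, so the swing is towards +y (+0.384). The side view shows the ring near (332,239). Moves keep the tool's tilt, but the ring needs a slanted finger, so I'll test in free space whether reaching past the workspace tilts the tool.

```bash
python3 -m pendant '[[0,4,0,0],[0,8,0,0],[0,12,0,0],[0,16,0,0],[0,20,0,0],[0,24,0,0],[0,28,0,0],[0,32,0,0],[0,36,0,0],[0,40,0,0],[0,44,0,0],[0,44,0,0]]' 0
cat > h.py <<'E'
import numpy as np,cv2
from bench import imaging,ctrl
from scipy.spatial.transform import Rotation as R
I={n:imaging.camera_info(n) for n in("side","top")}
def ray(n,u,v):
    i=I[n];K=i["K"];d=np.array([(u-K[0,2])/K[0,0],(v-K[1,2])/K[1,1]])
    s=d.copy()
    for _ in range(10): s=d/(1+i["k1"]*(s@s))
    w=i["T"][:3,:3]@np.array([s[0],-s[1],-1]); return i["T"][:3,3],w/np.linalg.norm(w)
def plane(n,u,v,z):
    o,d=ray(n,u,v); return o+d*(z-o[2])/d[2]
def tri(ps,pt):
    (a,d),(b,e)=ray("side",*ps),ray("top",*pt)
    t=np.linalg.lstsq(np.c_[d,-e],b-a,rcond=None)[0]; p,q=a+t[0]*d,b+t[1]*e
    return (p+q)/2,np.linalg.norm(p-q)
def proj(n,p):
    i=I[n];c=np.linalg.inv(i["T"])@np.r_[p,1]; s=np.array([c[0],-c[1]])/-c[2]
    s=s*(1+i["k1"]*(s@s)); return i["K"][:2,:2]@s+i["K"][:2,2]
def rot(o): q=o["eef_rot"]; return R.from_quat([q[1],q[2],q[3],q[0]]).as_matrix()
E
python3 - <<'E'
from h import *
o=ctrl.get_obs();print(o["q"].round(3),o["eef_pos"].round(4));print(rot(o).round(3))
s=cv2.imread("pics/side0.png")[200:360,190:430];t=cv2.imread("pics/top0.png")[140:300,230:420]
a=cv2.resize(s,None,fx=3.3,fy=3.3,interpolation=cv2.INTER_CUBIC);b=cv2.resize(t,None,fx=3.5,fy=3.5,interpolation=cv2.INTER_CUBIC)
cv2.imwrite("pics/sc.png",a);cv2.imwrite("pics/tc.png",b)
E
```

```text
time_s: 1.1
eef_pos: [0.2663, -0.8865, 0.2336]
eef_rot: [0.016, 0.989, 0.145, 0.002]
wrist_force: [0.3, 0.1, -0.3]
opening: -0.002
grasp_force: 0.0
[-1.408  1.083  0.3    0.004  1.726 -0.128] [ 0.2663 -0.8865  0.2336]
[[ 0.958  0.288  0.009]
 [ 0.288 -0.957 -0.031]
 [ 0.     0.032 -0.999]]
```

View pics/sc.png

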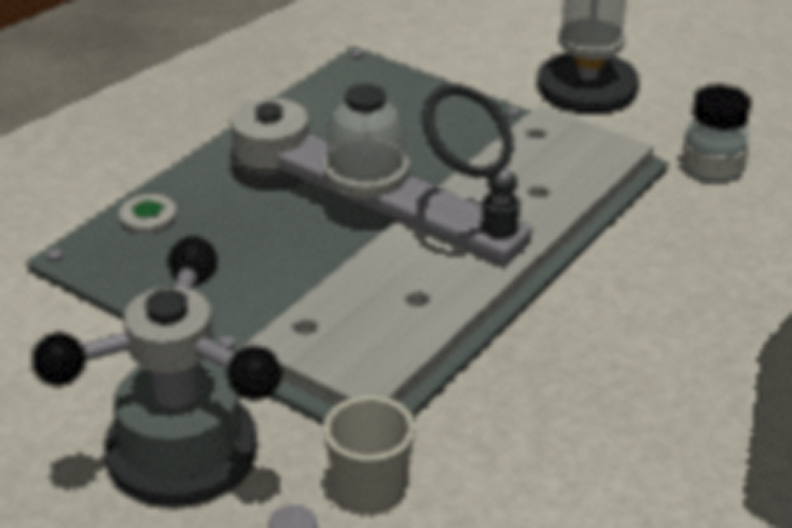

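View pics/tc.png

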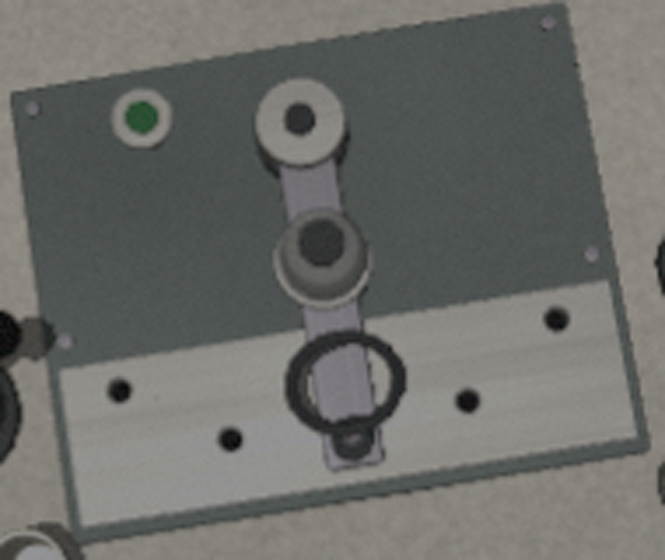

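Side crop: the ring is centred near (468,130), its top wire at about (432,110), with the pin knob at (502,185). Top crop: ring centre (346,382), hub cap (300,119), and the plate holes towards the clamp at (231,440) and (120,390). The overreach gave about 1.8° of outward tilt. I'll check whether that tilt stays and builds up.

```bash
python3 -m pendant '[[0,4,0,0],[0,8,0,0],[0,12,0,0],[0,16,0,0],[0,20,0,0],[0,24,0,0]]' 0
python3 - <<'E'
from h import *
o=ctrl.get_obs();print(o["q"].round(3),o["eef_pos"].round(4));print(rot(o).round(3))
C=lambda u,v:(u/3.3-.5+.15+190,v/3.3+200-.35); D=lambda u,v:(u/3.5-.35+230,v/3.5-.35+140)
h,r=tri(C(268,111),D(300,119)); print("hubcap",h.round(4),r)
P=tri(C(468,130),D(346,382)); print("ring",P[0].round(4),P[1])
h5=plane("top",*D(300,119),.063); c=P[0]
for n,d in(("h1",D(231,440)),("h2",D(120,390)),("h-1",D(467,401)),("h-2",D(556,320))): 
    p=plane("top",*d,.024); v=p-h5; print(n,p.round(4),np.linalg.norm(v[:2]),np.degrees(np.arctan2(-v[1],-v[0])))
v=(c-h5); print("hub",h5,"ring r",np.linalg.norm(v[:2]),np.degrees(np.arctan2(-v[1],-v[0])))
E
```

```text
time_s: 1.6
eef_pos: [0.2708, -0.9016, 0.2131]
eef_rot: [0.034, 0.989, 0.145, 0.005]
wrist_force: [-0.7, 0.2, -0.5]
opening: -0.002
grasp_force: 0.0
[-1.407  1.107  0.299  0.009  1.667 -0.127] [ 0.2708 -0.9016  0.2131]
[[ 0.958  0.287  0.02 ]
 [ 0.288 -0.955 -0.066]
 [-0.     0.068 -0.998]]
hubcap [0.7535 0.0367 0.0588] 0.002509672165369311
ring [0.5835 0.0117 0.1076] 0.0015083275190393472
h1 [0.5576 0.0838 0.024 ] 0.1995696727078969 -13.934381113724745
h2 [0.5906 0.1532 0.024 ] 0.19907759964224248 -36.1565372466088
h-1 [ 0.5787 -0.0639  0.024 ] 0.19929769384047286 29.996900132422194
h-2 [ 0.6284 -0.1213  0.024 ] 0.19942941062298383 51.97116016637176
hub [0.75129659 0.03574915 0.063     ] ring r 0.1694821337455278 8.159788659840084
```

The tilt builds up and stays, so the tool can be slanted this way. I'll keep pushing out and a little up.

```bash
python3 -m pendant '[[0,4,-2,0],[0,8,-4,0],[0,12,-6,0],[0,16,-8,0],[0,20,-10,0],[0,24,-12,0]]' 0
python3 - <<'E'
from h import *
o=ctrl.get_obs();print(o["q"].round(3),o["eef_pos"].round(4));print(rot(o).round(3))
E
python3 -m pendant '[[0,40,-40,0],[0,40,-40,0],[0,40,-40,0],[0,40,-40,0],[0,40,-40,0],[0,40,-40,0]]' 0
python3 - <<'E'
from h import *
o=ctrl.get_obs();print(o["q"].round(3),o["eef_pos"].round(4));print(rot(o).round(3))
E
```

```text
time_s: 2.1
eef_pos: [0.2707, -0.901, 0.2594]
eef_rot: [0.051, 0.988, 0.145, 0.007]
wrist_force: [-0.4, -0.2, -0.3]
opening: 0.0
grasp_force: 0.0
[-1.409  1.058  0.298  0.013  1.684 -0.128] [ 0.2707 -0.901   0.2594]
[[ 0.958  0.286  0.029]
 [ 0.288 -0.953 -0.098]
 [-0.     0.103 -0.995]]
time_s: 2.6
eef_pos: [0.2628, -0.8747, 0.3717]
eef_rot: [0.067, 0.987, 0.145, 0.01]
wrist_force: [0.4, -0.8, 0.5]
opening: 0.001
grasp_force: 0.0
[-1.414  0.932  0.298  0.018  1.778 -0.13 ] [ 0.2628 -0.8747  0.3717]
[[ 0.958  0.285  0.038]
 [ 0.288 -0.949 -0.129]
 [-0.     0.135 -0.991]]
```

```bash
cat > s.py <<'E'
from h import *
o=ctrl.get_obs();r=rot(o);print(o["q"].round(3),o["eef_pos"].round(4),r[:,2].round(3),"tilt",np.degrees(np.arccos(-r[2,2])).round(2))
E
python3 -m pendant '[[0,40,0,0]]' 0 >/dev/null; python3 s.py; python3 -m pendant '[[0,40,0,0]]' 0 >/dev/null; python3 s.py;python3 -m pendant '[[0,40,20,0],[0,40,20,0],[0,40,20,0],[0,40,20,0],[0,40,20,0],[0,40,20,0],[0,40,20,0],[0,40,20,0],[0,40,20,0],[0,40,20,0],[0,40,20,0],[0,40,20,0]]' 0 >/dev/null; python3 s.py
```

```text
[-1.414  0.936  0.298  0.022  1.743 -0.129] [ 0.2658 -0.8846  0.3697] [ 0.047 -0.158 -0.986] tilt 9.49
[-1.413  0.948  0.299  0.025  1.706 -0.129] [ 0.269  -0.8955  0.3604] [ 0.054 -0.182 -0.982] tilt 10.92
[-1.407  1.123  0.298  0.028  1.5   -0.127] [ 0.2846 -0.9474  0.2052] [ 0.063 -0.21  -0.976] tilt 12.68
```

Each call at the reach limit adds about 2° of tilt outward. The tilt has to point at the hub (azimuth about 0), so I'll swing round to azimuth +23° and add the rest there, which also cancels the sideways part.

```bash
cat > g.py <<'E'
import sys
from h import *
o=ctrl.get_obs();r=rot(o)
for a in sys.argv[1:]:
    p=np.array(eval(a),float); d=r.T@(p-o["eef_pos"])*100; print(a,"cm:",d.round(2),"rows",np.linalg.norm(d)/4.1)
E
python3 g.py "[.3,-.85,.36]" "[.82,.34,.38]"; python3 - <<'E'
from h import *
print("clamp top",plane("top",205,255,.116),"ball",plane("top",228,235,.1),plane("top",209,284,.1))
E
```

```text
[.3,-.85,.36] cm: [  4.28  -5.27 -17.06] rows 4.4781125261514925
[.82,.34,.38] cm: [  88.31 -101.43  -40.75] rows 34.27458158500994
clamp top [0.57508656 0.26002118 0.116     ] ball [0.61698125 0.21662776 0.1       ] [0.51729117 0.25567456 0.1       ]
```

```bash
python3 -m pendant '[[1.4,-1.7,-4,0],[2.8,-3.4,-8,0],[4.3,-5.3,-12,0],[4.3,-5.3,-16,0],[4.3,-5.3,-17,0]]' 0 >/dev/null
python3 -m pendant '[[30.6,-35,-8.6,0],[30.6,-35,-8.6,0],[30.6,-35,-8.6,0],[30.6,-35,-8.6,0],[30.6,-35,-8.6,0],[30.6,-35,-8.6,0],[30.6,-35,-8.6,0],[30.6,-35,-8.6,0],[30.6,-35,-8.6,0],[30.6,-35,-8.6,0],[30.6,-35,-8.6,0],[30.6,-35,-8.6,0]]' >/dev/null
python3 -m pendant '[[30.6,-35,-8.6,0],[30.6,-35,-8.6,0],[30.6,-35,-8.6,0],[30.6,-35,-8.6,0],[30.6,-35,-8.6,0],[30.6,-35,-8.6,0],[30.6,-35,-8.6,0],[30.6,-35,-8.6,0],[30.6,-35,-8.6,0],[30.6,-35,-8.6,0],[30.6,-35,-8.6,0],[30.6,-35,-8.6,0]]' 
python3 s.py; python3 g.py "[.82,.34,.38]" "[.92,.39,.38]"
```

```text
time_s: 6.18
eef_pos: [0.6804, 0.0217, 0.3745]
eef_rot: [0.108, 0.983, 0.147, 0.017]
wrist_force: [0.7, 1.0, 0.5]
opening: 0.001
grasp_force: 0.0
[-0.052  0.321  1.21  -0.206  1.533  1.222] [0.6804 0.0217 0.3745] [ 0.066 -0.208 -0.976] tilt 12.59
[.82,.34,.38] cm: [ 22.64 -25.63  -6.23] rows 8.477840205741629
[.92,.39,.38] cm: [ 33.66 -27.45  -6.61] rows 10.716842339828624
```

```bash
python3 -m pendant '[[33.7,-27.5,-6.6,0],[33.7,-27.5,-6.6,0],[33.7,-27.5,-6.6,0],[33.7,-27.5,-6.6,0],[33.7,-27.5,-6.6,0],[33.7,-27.5,-6.6,0],[33.7,-27.5,-6.6,0],[33.7,-27.5,-6.6,0],[33.7,-27.5,-6.6,0]]' >/dev/null; python3 s.py
python3 -m pendant '[[36,-6,-1,0]]'>/dev/null;python3 -m pendant '[[36,-6,-1,0]]'>/dev/null;python3 -m pendant '[[36,-6,1,0]]'>/dev/null;python3 -m pendant '[[36,-6,3,0]]' >/dev/null;python3 s.py; python3 -m pendant '[[36,-6,4,0]]'>/dev/null;python3 -m pendant '[[36,-6,5,0]]'>/dev/null;python3 s.py
```

```text
[ 0.287  0.962  0.302 -0.228  1.853  1.494] [0.8298 0.3004 0.3485] [ 0.079 -0.203 -0.976] tilt 12.59
[ 0.297  0.997  0.298 -0.215  1.705  1.518] [0.8698 0.3236 0.3217] [ 0.191 -0.163 -0.968] tilt 14.53
[ 0.3    1.022  0.298 -0.209  1.63   1.528] [0.8894 0.3345 0.3016] [ 0.238 -0.143 -0.961] tilt 16.14
```

```bash
for i in 1; do :; done
python3 -m pendant '[[36,-6,4,0]]'>/dev/null;python3 -m pendant '[[36,-6,4,0]]'>/dev/null;python3 -m pendant '[[36,-6,4,0]]'>/dev/null;python3 -m pendant '[[36,-6,4,0]]'>/dev/null;python3 s.py
python3 -m pendant '[[36,-6,4,0]]'>/dev/null;python3 -m pendant '[[36,-6,4,0]]'>/dev/null;python3 -m pendant '[[36,-6,4,0]]'>/dev/null;python3 -m pendant '[[36,-6,4,0]]'>/dev/null;python3 s.py
```

```text
[ 0.309  1.055  0.298 -0.199  1.492  1.543] [0.9227 0.3573 0.279 ] [ 0.335 -0.1   -0.937] tilt 20.43
[ 0.32   1.069  0.298 -0.19   1.37   1.554] [0.9497 0.3807 0.2764] [ 0.428 -0.053 -0.902] tilt 25.56
```

```bash

python3 -m pendant '[[36,-6,4,0]]'>/dev/null;python3 -m pendant '[[36,-6,4,0]]'>/dev/null;python3 -m pendant '[[36,4,4,0]]'>/dev/null;python3 -m pendant '[[36,10,4,0]]'>/dev/null;python3 -m pendant '[[36,10,4,0]]'>/dev/null;python3 -m pendant '[[36,10,4,0]]'>/dev/null;python3 s.py
python3 - <<'E'
from h import *
r=rot(ctrl.get_obs());print(r.round(3))
a=r[:,2];lat=np.cross([0,0,1],a);lat/=np.linalg.norm(lat)
print("y along lat", r[:,1]@lat, "x along lat", r[:,0]@lat)
E
```

```text
[ 0.272  1.05   0.298 -0.146  1.226  1.497] [1.0001 0.3588 0.3144] [ 0.552  0.012 -0.833] tilt 33.54
[[ 0.78   0.293  0.552]
 [ 0.344 -0.939  0.012]
 [ 0.522  0.18  -0.833]]
y along lat -0.9452089332419178 x along lat 0.3264660357827075
```

Tilt is now 33.5° at azimuth 1°. A roll of +19° puts the closing line level. Next I go to a point above the ring, on its axis.

```bash
python3 g.py "[.5,.011,.28]" "[.537,.011,.177]"; python3 -m pendant '[[0,0,-1,7],[0,0,-1,14],[0,0,-1,19],[0,0,-1,19]]' 0 >/dev/null; python3 s.py;  python3 g.py "[.5,.011,.28]" "[.537,.011,.177]"
```

```text
[.5,.011,.28] cm: [-52.79  17.39 -25.19] rows 14.882430425724852
[.537,.011,.177] cm: [-55.28  16.62 -14.56] rows 14.51930689352541
[ 0.274  1.027  0.322 -0.147  1.227  1.834] [0.9942 0.359  0.3225] [ 0.552  0.012 -0.834] tilt 33.48
[.5,.011,.28] cm: [-44.11  33.82 -24.12] rows 14.778518359075516
[.537,.011,.177] cm: [-46.71  33.91 -13.49] rows 14.456365435909293
```

```bash
python3 -m pendant '[[-35.3,27,-19.3,0],[-35.3,27,-19.3,0],[-35.3,27,-19.3,0],[-35.3,27,-19.3,0],[-35.3,27,-19.3,0],[-35.3,27,-19.3,0],[-35.3,27,-19.3,0],[-35.3,27,-19.3,0],[-35.3,27,-19.3,0],[-35.3,27,-19.3,0],[-35.3,27,-19.3,0],[-35.3,27,-19.3,0]]' >/dev/null; python3 -m pendant '[[-3,2.2,-1.6,0],[-6,4.4,-3.2,0],[-8.8,6.8,-4.8,0],[-8.8,6.8,-4.8,0]]'>/dev/null
python3 s.py; python3 g.py "[.5,.011,.28]" "[.537,.011,.177]"
```

```text
[-0.31  -0.375  2.16   0.243  0.814  1.119] [0.5074 0.0157 0.2799] [ 0.549  0.008 -0.836] tilt 33.3
[.5,.011,.28] cm: [-0.63  0.45 -0.42] rows 0.21475523495074164
[.537,.011,.177] cm: [-3.19  0.49 10.22] rows 2.6140072495634206
```

```bash
python3 -m pendant '[[-1,0.2,3.4,0],[-2.1,0.4,6.8,0],[-3.1,0.5,10,0],[-3.1,0.5,10,0],[-3.1,0.5,10,0]]' >/dev/null; python3 s.py
python3 - <<'E'
from h import *
o=ctrl.get_obs();r=rot(o);tip=o["eef_pos"]+.022*r[:,2]
out=[]
for n,(u0,v0) in(("side",(250,170)),("top",(260,140))):
    im=imaging.camera(n)[:,:,::-1].copy(); cv2.imwrite(f"pics/{n}1.png",im)
    p=proj(n,tip); print(n,p.round(1))
    c=cv2.resize(im[v0:v0+150,u0:u0+130],None,fx=3,fy=3,interpolation=cv2.INTER_CUBIC); cv2.circle(c,tuple(int(x) for x in (p-[u0,v0])*3),3,(0,0,255),1); out.append(c)
cv2.imwrite("pics/m1.png",np.hstack(out))
E
```

```text
[-0.288 -0.118  2.188  0.331  0.541  1.019] [0.5397 0.0146 0.1784] [ 0.545  0.013 -0.838] tilt 33.06
side [343.  224.2]
top [326.9 262.1]
```

View pics/m1.png

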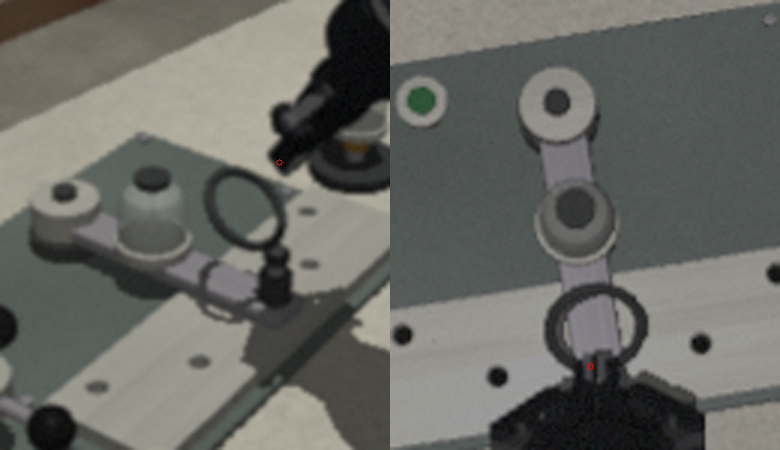

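The tip (side crop (283,165), top crop (590,367)) sits in line with the ring, whose centre is at (245,208) and (597,329). Now I insert along the finger axis.

```bash
python3 g.py "[.583,.011,.106]"
```

```text
[.583,.011,.106] cm: [-0.78  0.42  8.65] rows 2.1199128744849043
```

```bash
python3 -m pendant '[[-0.7,0.4,1,0],[-0.7,0.4,2.6,0],[-0.7,0.4,4,0],[-0.7,0.4,5,0],[-0.7,0.4,6,0],[-0.7,0.4,7,0],[-0.7,0.4,7.8,0],[-0.7,0.4,8.5,0],[-0.7,0.4,8.5,0],[-0.7,0.4,8.5,0]]'; python3 s.py
python3 - <<'E'
from h import *
o=ctrl.get_obs();r=rot(o);tip=o["eef_pos"]+.022*r[:,2];print(tip,r[:,0])
out=[]
for n,(u0,v0) in(("side",(250,170)),("top",(260,140))):
    im=imaging.camera(n)[:,:,::-1].copy(); cv2.imwrite(f"pics/{n}2.png",im)
    c=cv2.resize(im[v0:v0+150,u0:u0+130],None,fx=3,fy=3,interpolation=cv2.INTER_CUBIC); out.append(c)
cv2.imwrite("pics/m2.png",np.hstack(out))
E
```

```text
time_s: 11.62
eef_pos: [0.5819, 0.0118, 0.1059]
eef_rot: [-0.003, 0.958, 0.012, 0.287]
wrist_force: [-0.3, 0.2, -0.5]
opening: -0.002
grasp_force: 0.0
[-0.266  0.137  2.125  0.469  0.353  0.882] [0.5819 0.0118 0.1059] [ 0.55   0.012 -0.835] tilt 33.35
[0.59394843 0.01209571 0.08754882] [0.83503282 0.02132847 0.54978658]
```

View pics/m2.png

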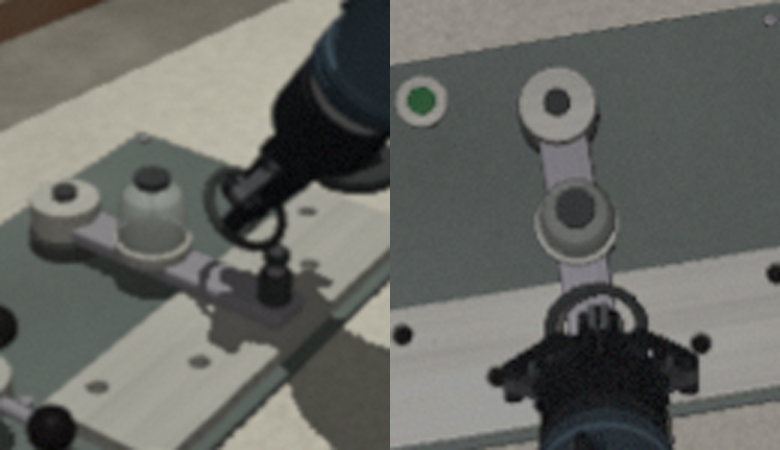

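The finger is through the ring without touching it: side crop, tip at (232,215) inside the hoop. Next I ease up to the top wire until contact, then lift vertically.

```bash
python3 -m pendant '[[0.3,0,0,0],[0.6,0,0,0],[0.9,0,0,0],[1.2,0,0,0],[1.2,0,0,0],[1.2,0,0,0]]'|grep -E "pos|wrist"; python3 -m pendant '[[0.1,0,-0.1,0],[0.2,0,-0.25,0],[0.2,0,-0.3,0],[0.2,0,-0.3,0]]'|grep -E "pos|wrist";
```

```text
eef_pos: [0.5917, 0.0121, 0.1118]
wrist_force: [0.2, 1.0, 0.2]
eef_pos: [0.5914, 0.0121, 0.1154]
wrist_force: [-0.6, -0.6, -0.1]
```

Still no contact, so I go up in 4 mm steps.

```bash
python3 -m pendant '[[0.1,0,-0.17,0],[0.22,0,-0.33,0],[0.22,0,-0.33,0]]'|grep -E "pos|wrist"; python3 -m pendant '[[0.1,0,-0.17,0],[0.22,0,-0.33,0],[0.22,0,-0.33,0]]'|grep -E "pos|wrist";python3 -m pendant '[[0.1,0,-0.17,0],[0.22,0,-0.33,0],[0.22,0,-0.33,0]]'|grep -E "pos|wrist"
```

```text
eef_pos: [0.5917, 0.012, 0.1197]
wrist_force: [0.7, 1.3, 0.2]
eef_pos: [0.5911, 0.0123, 0.1231]
wrist_force: [-0.4, 0.7, -1.1]
eef_pos: [0.5906, 0.0124, 0.1264]
wrist_force: [-2.3, 0.1, -4.4]
```

Contact began near z = 0.124 with a light force. I'll go 4 mm deeper along the finger, then lift about 13 mm.

```bash
python3 -m pendant '[[0,0,0.2,0],[0,0,0.4,0],[0,0,0.4,0]]'|grep -E "pos|wrist"; python3 -m pendant '[[0.2,0,-0.3,0],[0.4,0,-0.6,0],[0.55,0,-0.84,0],[0.7,0,-1.1,0],[0.7,0,-1.1,0]]'|grep -E "pos|wrist";python3 s.py
python3 - <<'E'
from h import *
hub=np.array([.7513,.0357]);o=ctrl.get_obs();r=rot(o);p=o["eef_pos"]
# wire top point now: rotate about hub by -s (clockwise from above)
w=hub+.147*np.array([-np.cos(np.radians(8)),-np.sin(np.radians(8))])
for s in (.096,.192,.288,.384,.39,.40):
    c,q=np.cos(s),np.sin(s); M=np.array([[c,q],[-q,c]])
    d=M@(w-hub)-(w-hub); print(s,(r.T@np.r_[d,0]*100).round(2),d.round(4))
E
```

```text
eef_pos: [0.5925, 0.0124, 0.1225]
wrist_force: [-6.6, -0.6, 0.1]
eef_pos: [0.5924, 0.0125, 0.1361]
wrist_force: [-5.4, -1.7, -6.0]
[-0.257  0.094  2.087  0.375  0.427  0.988] [0.5924 0.0125 0.1361] [ 0.546  0.013 -0.837] tilt 33.13
0.096 [-0.08 -1.41 -0.05] [-0.0013  0.014 ]
0.192 [-0.04 -2.82 -0.03] [-0.0012  0.0282]
0.288 [ 0.1  -4.22  0.07] [0.0002 0.0422]
0.384 [ 0.36 -5.59  0.23] [0.0029 0.056 ]
0.39 [ 0.38 -5.68  0.25] [0.0032 0.0569]
0.4 [ 0.42 -5.82  0.27] [0.0035 0.0583]
```

Contact force is about 6 N down, which matches the pin lifted ~14 mm. Now the swing along the arc.

```bash
python3 -m pendant '[[0,-0.4,0,0],[-0.05,-0.9,-0.05,0],[-0.08,-1.4,-0.05,0],[-0.08,-1.9,-0.05,0],[-0.08,-2.4,-0.05,0],[-0.04,-2.8,-0.03,0],[0,-3.3,0,0],[0.05,-3.8,0.03,0],[0.1,-4.2,0.07,0],[0.18,-4.6,0.1,0],[0.27,-5.1,0.17,0],[0.32,-5.4,0.2,0]]'|grep -E "pos|wrist";python3 -m pendant '[[0.04,-0.2,0.03,0],[0.04,-0.2,0.03,0],[0.04,-0.2,0.03,0]]'|grep -E "pos|wrist"
python3 - <<'E'
from h import *
out=[]
for n,(u0,v0) in(("side",(250,170)),("top",(260,140))):
    im=imaging.camera(n)[:,:,::-1].copy(); cv2.imwrite(f"pics/{n}3.png",im)
    c=cv2.resize(im[v0:v0+150,u0:u0+130],None,fx=3,fy=3,interpolation=cv2.INTER_CUBIC); out.append(c)
cv2.imwrite("pics/m3.png",np.hstack(out))
E
```

```text
eef_pos: [0.5918, 0.0676, 0.1332]
wrist_force: [-14.3, -0.0, -5.0]
eef_pos: [0.592, 0.0698, 0.1329]
wrist_force: [-12.9, 2.2, -4.7]
```

View pics/m3.png

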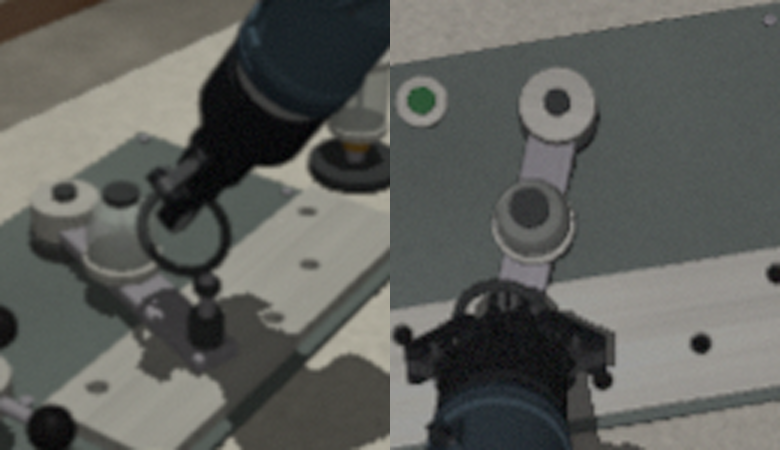

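The arm has swung: the cell cap went from (575,208) to (530,208) in the top crop, with the pin clearly raised. I measure the angle from the cap position.

```bash
cat > ang.py <<'E'
from h import *
import sys
def cap(f,x0,x1):
    g=cv2.cvtColor(cv2.imread(f),cv2.COLOR_BGR2GRAY)[198:221,x0:x1]; m=(cv2.GaussianBlur(g,(3,3),0)<75).astype(np.uint8)
    n,l,s,c=cv2.connectedComponentsWithStats(m); k=1+np.argmax(s[1:,4]); return c[k]+[x0,198],s[k,4]
hub=np.array([.7513,.0357])
def A(f,x0,x1):
    c,a=cap(f,x0,x1); v=plane("top",*c,.112)[:2]-hub; return np.arctan2(-v[1],-v[0]),np.linalg.norm(v),c,a
a0=A("pics/top0.png",305,338); a1=A(sys.argv[1],290,324); print(a0,a1,"swing",a0[0]-a1[0])
E
python3 ang.py pics/top3.png
```

```text
(np.float64(0.13727062479181737), np.float64(0.08814545953971087), array([321.44217687, 208.85034014]), np.int32(147)) (np.float64(-0.21581491772119193), np.float64(0.0885320195205491), array([306.10714286, 208.82857143]), np.int32(140)) swing 0.3530855425130093
```

```bash
python3 -m pendant '[[0,-0.25,0,0],[0,-0.46,0,0],[0,-0.46,0,0],[0,-0.46,0,0]]'|grep -E "pos|wrist"
python3 - <<'E'
from h import *
cv2.imwrite("pics/top4.png",imaging.camera("top")[:,:,::-1])
E
python3 ang.py pics/top4.png
```

```text
eef_pos: [0.5927, 0.0741, 0.1337]
wrist_force: [-10.7, 2.3, -5.0]
(np.float64(0.13727062479181737), np.float64(0.08814545953971087), array([321.44217687, 208.85034014]), np.int32(147)) (np.float64(-0.2399200861879059), np.float64(0.08852417164283702), array([305.07801418, 208.61702128]), np.int32(141)) swing 0.37719071097972323
```

```bash
python3 -m pendant '[[0,-0.12,0,0],[0,-0.12,0,0],[-0.1,-0.12,0.17,0],[-0.22,-0.12,0.33,0],[-0.33,-0.12,0.5,0],[-0.45,-0.12,0.67,0],[-0.55,-0.12,0.84,0],[-0.66,-0.12,1.0,0],[-0.77,-0.12,1.17,0],[-0.88,-0.12,1.33,0],[-0.88,-0.12,1.33,0],[-0.88,-0.12,1.33,0]]'|grep -E "pos|wrist"
python3 - <<'E'
from h import *
out=[]
for n,(u0,v0) in(("side",(250,170)),("top",(260,140))):
    im=imaging.camera(n)[:,:,::-1].copy(); cv2.imwrite(f"pics/{n}5.png",im)
    c=cv2.resize(im[v0:v0+150,u0:u0+130],None,fx=3,fy=3,interpolation=cv2.INTER_CUBIC); out.append(c)
cv2.imwrite("pics/m5.png",np.hstack(out))
E
python3 ang.py pics/top5.png
```

```text
eef_pos: [0.5953, 0.0747, 0.1203]
wrist_force: [-7.1, 1.5, -0.9]
(np.float64(0.13727062479181737), np.float64(0.08814545953971087), array([321.44217687, 208.85034014]), np.int32(147)) (np.float64(-0.23591869731655038), np.float64(0.08879155148361699), array([305.21985816, 208.78014184]), np.int32(141)) swing 0.37318932210836775
```

View pics/m5.png

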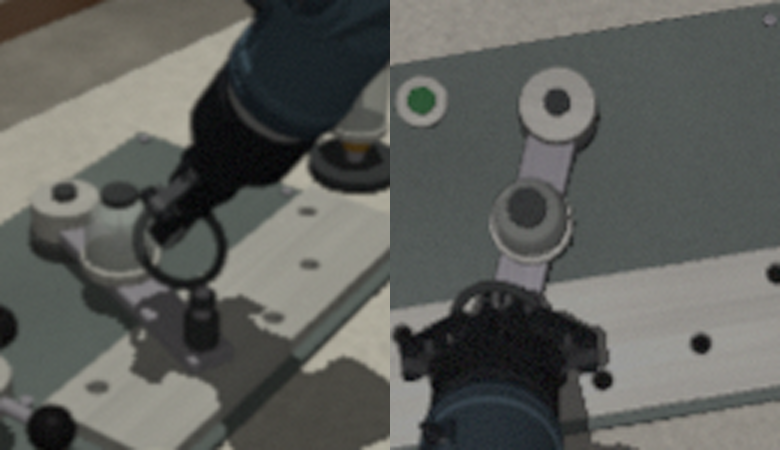

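The pin has come down (head at (205,300) in the side crop), but the finger still presses hubward with 7 N. I'll back it to the ring's centre.

```bash
python3 -m pendant '[[-0.3,0,0,0],[-0.6,0,0,0],[-0.9,0,0,0],[-1.1,0,0,0],[-1.1,0,0,0],[-1.1,0,0,0]]'|grep -E "pos|wrist"
python3 - <<'E'
from h import *
for n in("side","top"): cv2.imwrite(f"pics/{n}6.png",imaging.camera(n)[:,:,::-1])
h=np.array([.7513,.0357])
for l in(0,.01,.014):
  a=.384-np.radians(8)
  P=np.r_[h+.172*np.array([-np.cos(a),np.sin(a)]),.109+l];Q=np.r_[h+.147*np.array([-np.cos(a),np.sin(a)]),.128+l]
  print(l,P.round(4),"side ring c",((proj("side",P)-[250,170])*3).round(1),"top pt",((proj("side",Q)-[250,170])*3).round(1))
s=cv2.imread("pics/side6.png")[170:320,250:380];cv2.imwrite("pics/m6.png",cv2.resize(s,None,fx=4,fy=4,interpolation=cv2.INTER_CUBIC))
E
python3 ang.py pics/top6.png
```

```text
eef_pos: [0.5874, 0.0736, 0.1152]
wrist_force: [-0.2, -0.8, -0.1]
0 [0.5844 0.0773 0.109 ] side ring c [181.3 241.9] top pt [162.4 202.2]
0.01 [0.5844 0.0773 0.119 ] side ring c [181.4 229.9] top pt [162.3 190. ]
0.014 [0.5844 0.0773 0.123 ] side ring c [181.4 225.1] top pt [162.3 185.1]
(np.float64(0.13727062479181737), np.float64(0.08814545953971087), array([321.44217687, 208.85034014]), np.int32(147)) (np.float64(-0.23591869731655038), np.float64(0.08879155148361699), array([305.21985816, 208.78014184]), np.int32(141)) swing 0.37318932210836775
```

View pics/m6.png

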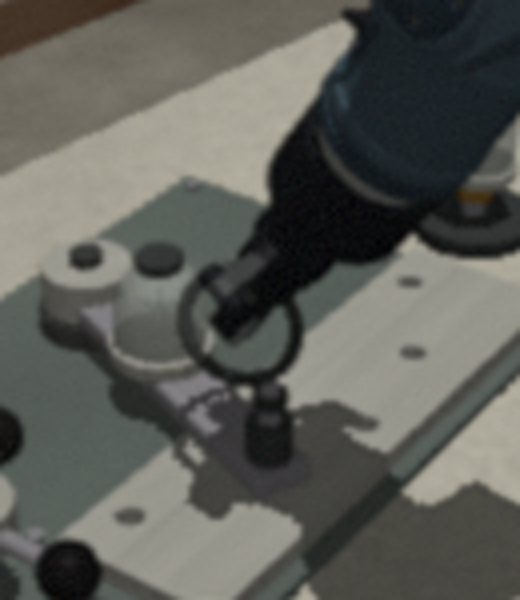

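The ring centre is at (240,322) here, i.e. (180,241.5) at the 3x scale. The prediction for a pin fully home at swing 0.384 is (181,242), so it has seated. Now I centre the finger and withdraw along its axis.

```bash
python3 -m pendant '[[-0.5,-0.3,0,0],[-0.5,-0.3,-0.5,0],[-0.5,-0.3,-1.5,0],[-0.5,-0.3,-3,0],[-0.5,-0.3,-5,0],[-0.5,-0.3,-7,0],[-0.5,-0.3,-9,0],[-0.5,-0.3,-12,0],[-0.5,-0.3,-15,0],[-0.5,-0.3,-18,0],[-0.5,-0.3,-18,0],[-0.5,-0.3,-18,0]]'; python3 s.py
python3 - <<'E'
from h import *
for n in("side","top"): cv2.imwrite(f"pics/{n}7.png",imaging.camera(n)[:,:,::-1])
s=cv2.imread("pics/side7.png")[190:390,190:430];t=cv2.imread("pics/top7.png")[130:330,170:460]
f=lambda i:cv2.resize(i,None,fx=1.5,fy=1.5,interpolation=cv2.INTER_CUBIC)
cv2.imwrite("pics/m7.png",np.hstack([f(s),f(t)]))
h=np.array([.7513,.0357]);P=tri
E
python3 ang.py pics/top7.png
```

```text
time_s: 18.4
eef_pos: [0.4843, 0.0745, 0.2651]
eef_rot: [-0.002, 0.957, 0.012, 0.289]
wrist_force: [-0.4, 0.2, 0.7]
opening: 0.002
grasp_force: 0.0
[-0.149 -0.409  2.215  0.136  0.761  1.326] [0.4843 0.0745 0.2651] [ 0.553  0.012 -0.833] tilt 33.59
(np.float64(0.13727062479181737), np.float64(0.08814545953971087), array([321.44217687, 208.85034014]), np.int32(147)) (np.float64(-0.23497085189164305), np.float64(0.08875530506474255), array([305.26428571, 208.77142857]), np.int32(140)) swing 0.3722414766834604
```

View pics/m7.png

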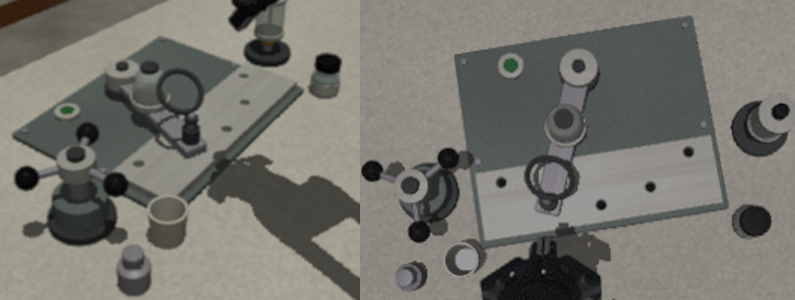

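Clear view: the ring centre in the side picture is at about (310,251). Home predicts (310.4,250.6), while riding on the plate would give 246.6, so the pin is home in the next hole. The jar, weight and cup are untouched and the gripper is clear.

```bash
python3 -c "
from bench import workorder
print(workorder.hand_in())"
```

```text
the job is handed in; nothing more can be done
None
```

The arm was swung one hole towards the clamp station, the pin looks fully home there in the camera views, the gripper is clear, and the job is handed in (about 18 s used; the hand-in returned no verdict).

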